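# Open the safety cap of the leaning oil doser and prime its plunger

## Robot

A 6-joint arm with a two-finger parallel gripper is mounted at the origin on the work surface. World frame = base frame: x ahead of the robot, y to its left, z up, the work surface at z = 0. Lengths are in m, angles in rad, forces in N, time in s.
With the tool pointing down it reaches from about 0.35 to 0.925 m from the base axis. Payload 6.4 kg.
Tool frame: the origin (TCP) lies midway between the tips of the shut fingers; the grasp point (between the pads) lies 19 mm behind it; z points along the fingers, y is the line along which they close (so a half turn about z gives the same grasp; the last joint's range is limited). The gripper opens to 94 mm and grips with 3 to 60 N. Pads are 16 mm wide; open, the fingers measure 119 mm over their backs; the gripper's body (75 mm by 177 mm) begins 78 mm behind the grasp point.
Start: joints at [-1.524, 0.245, 1.558, -0, 1.339, -0.174], TCP at [0.142, -0.634, 0.205] pointing down, gripper open.
Joint ranges: [-3.13, 3.13], [-1.02, 2.26], [0.13, 2.54], [-0.95, 4.09], [0.21, 2.88], [-2.74, 2.74]. Speed limits (rad/s): [2.57, 2.57, 3.14, 3.14, 3.14, 3.14].

## Interface

Orientations are given as a unit quaternion [w, x, y, z].
In Python, from station import * gives the robot as it stands. The module is installed in compiled form; this text tells all that it offers.
- The arm moves only by the tool arm_command, never from a script. Its argument "rows" is a list of rows, each an object with "offset": the shift along the world's x, y, z in m, a list of three; "delta_rot": the turn, a rotation vector about the world's x, y, z in rad, a list of three; "grip": the finger opening in m, from 0 to 0.094. A call has 1 to 10 rows; each row is the pose to reach, as a shift and turn from the pose commanded when the call began; what a row does not reach only later rows make up. A row lasts 1/10 s, in which the tool goes at most 50 mm and 8.59 degrees, less where a joint would pass 70% of its speed; a pose out of reach is approached as far as the arm can. A call with a gripper value outside its range is refused whole. The fingers move at their own pace and stop on an object; "newtons" is the grip in N (left out, the last holds). Time passes only in rows, so rows that repeat a pose let the fingers close. It gives the time, the measured TCP pose, the force, the opening and the grip force at its end, in the units of the state.
- observe(): the state, without advancing time (a new reading comes with each control period).
- capture(name): name is "scene" or "side" or "wrist"; returns a dict with "img" (420x560x3 uint8, blue, green, red), "range_z" (420x560 float32, m along the optical axis (not along the pixel's ray), 0 where there is no reading), "vertical_fov" (degrees; the focal length in pixels is half the picture's height over the tangent of half this angle, whatever the lens; pixels are square), "cx", "cy" (the principal point, pixels), "distortion" ([k1, k2, p1, p2, k3] as OpenCV has them; the pictures are not rectified), "world_to_cam" (4x4, takes a point from world to camera coordinates). Camera axes: x right, y down, z forward; pixel columns grow to the right and rows downward; lengths in m; the calibration is good to about 2 mm. A picture is of the moment at which its call begins.
- hand_in(): hands the job in; it is judged then, once.
Trained networks look in a picture, given as the dict that the camera call returned (one of the last four; its "shot" number tells which), for a name from the list of things; names that differ only in an ending like _2 or _b are one class to them, and where a whole thing is asked for, a point or a joint stands for the part that bears it (a point fixed in the world has none). Each returns a list of dicts, best first, with "score" (0 to 1); they miss things now and then, are a little off and sometimes report something else, mostly with a low value. They report only what shows in the picture. A call takes as long as a camera call. They do not tell look-alikes from the thing itself.
- find_in(label, picture): "xy" ([column, row] as shares, 0 to 1, of the picture: columns of its width, rows of its height, amid what is visible of it).
- landmark_of(label, picture): "xy" ([column, row] as shares, 0 to 1, of the picture: columns of its width, rows of its height: a listed point, or the origin of a listed thing).
The state is a dict: "t": time; "joint_positions": joint angles; "joint_vel": joint speeds; "effort": joint torques, N m; "position": TCP position; "ee_rot": TCP orientation; "force": force on the tool from outside, world axes, zero at the start; "torque": the same for the moment, N m; "grip_width": opening from 0.0 (shut) to 1.0 (fully open); "grasp_force": force on a finger pad.
Only numpy, scipy, OpenCV 4.12 (cv2) and the standard library are available. Lean on these libraries where they do the work, as an engineer would, in place of code of your own. Each camera call takes 0.05 s, during which the arm holds its last target. There are 200 camera calls.

## Task

On the blue oil can that leans in its cradle, squeeze the two red tabs of the white safety cap inward, turn the cap anticlockwise (seen from its top) until it is free, and lift it off; set it down upright, open side down, in the steel tray, without dropping it. Then press the orange plunger that was under the cap all the way down to its stop, without ramming it, and let it come back up. Leave the jar, the tape roll and the screwdriver where they are.

Things in the scene. Friction and masses are not known exactly. Their poses are not given: they have to be found in the camera images.
- cap_center (a point): Middle of the white round safety cap (44 mm tall, 43 mm across, closed top), on its axis, 22 mm above its rim. z axis: the cap's axis, out of the closed top; at the start it leans 26 degrees from vertical, towards the robot's side of the can. y axis: through both red tabs, 54 mm over their flat outer faces (43 mm squeezed). Clear of neck and plunger after 40 mm of lift along the axis
- cap_rim (a point): Centre of the cap's open lower rim, axes as cap_center. Two lugs hold the cap down until it is turned 40 degrees or more anticlockwise seen from its top (positive about its z); a stop ends the turn at about 65 degrees. It turns only while both tabs are squeezed right in
- tab_a (a joint): Inward travel of the red tab on the cap's +y side: 0 out, 0.0055 m squeezed to its stop; sprung, 3 N to start, 8.5 N fully in. The tab is a flat plate 16 mm wide, from 8 to 42 mm above the cap's rim, with a pawl under it that stands between two yellow posts on the can's shoulder, 8 mm high: keep the fingertips above these posts
- tab_b (a joint): The same for the tab on the cap's -y side
- neck: Black neck of the blue can, fixed, 24 mm across, 22 mm high; origin at the centre of the can's flat shoulder (64 mm across, the can below 84 mm), where the cap's rim rests. z: the neck's axis, outward, leaning 26 degrees; x and y lie along the cap's x and y at the start
- plunger_top (a point): Centre of the flat top of the orange plunger, 18 mm across, on the neck's axis 36 mm above the shoulder when up; hidden under the cap at the start. z axis along the neck's axis, outward; it is pushed against z
- plunger (a joint): how far the plunger is pressed: 0 up, 0.010 m at its stop; sprung, 4 N to start, 9 N just before the stop
- tray: Square steel tray fixed on the bench, 190 mm outside, walls 4 mm thick and 12 mm high; origin at the centre of its underside
- tray_in (a point): Centre of the tray's inner floor
- jar_mid (a point): Bystander: middle of an amber jar, 64 mm across, 85 mm tall
- tape_mid (a point): Bystander: middle of a yellow roll of tape lying flat, 90 mm across, 24 mm high
- driver_mid (a point): Bystander: a point on a red-handled screwdriver lying on the bench, about 200 mm long
Not all that is in view belongs to the job. What is meant by the part that bears neck is not turquoise, and is the larger of those in its own colour.

How it is judged:
On the way, in this order (a step that is already met when the one before it is completed fails the run):
1. both tabs are squeezed in (over 4 mm each) with the cap still seated and not yet turned (value of joint each of tab_a, tab_b above 0.004 m and angle between the x axis of cap_center and the x axis of neck, either way round below 0.3 rad and distance between cap_center and neck below 0.03 m), for 0.05 s.
2. the cap is turned at least 40 degrees on its neck, still seated (angle between the x axis of cap_center and the x axis of neck, either way round above 0.7 rad and distance between cap_center and neck below 0.03 m), for 0.05 s.
3. the cap is brought down upright into the tray by the fingers (they still touch it when its rim is within 15 mm of the tray floor) (x of cap_center in the frame of tray_in between -0.07 and 0.07 m and y of cap_center in the frame of tray_in between -0.07 and 0.07 m and z of cap_center in the frame of tray_in between 0.015 and 0.037 m and angle between cap_center's own z axis and vertical below 0.25 rad and contact force between the fingers and cap above 0.3 N).
4. the plunger is pressed to its stop (over 9.2 of 10 mm) (value of joint plunger above 0.0092 m), for 0.1 s.
At the end, for the whole second after the job is handed in: The cap stands upright (within 0.1 rad), open side down, flat on the floor of the tray, anywhere inside its walls, released and at rest; the plunger has come back up to within 1.5 mm of its top (x of cap_center in the frame of tray_in between -0.07 and 0.07 m and y of cap_center in the frame of tray_in between -0.07 and 0.07 m and z of cap_center in the frame of tray_in below 0.026 m and angle between cap_center's own z axis and vertical below 0.1 rad and linear speed of cap below 0.02 m/s and value of joint plunger below 0.0015 m); the robot touches nothing.
It fails at once if the jar is moved over 30 mm (distance of jar_mid from where it was at the start of the episode above 0.03 m).
It fails at once if the tape roll is moved over 30 mm (distance of tape_mid from where it was at the start of the episode above 0.03 m).
It fails at once if the screwdriver is moved over 30 mm (distance of driver_mid from where it was at the start of the episode above 0.03 m).
It fails at once if the plunger is rammed (over 60 N) (contact force between anything else and plunger above 60 N).
It also fails if it takes over 61 s, if anything falls off the work surface, if the arm or the gripper's body presses on something with over 40 N, if the wrist force passes 120 N, or if a joint passes its speed limit or range.

## Working session

There is one attempt and no reset: what is moved stays moved. The work goes in short steps, Python scripts to look and compute and a tool call to move; the robot and the scene stay as the last step left them, time stands still between calls to the robot, and variables do not carry over. Pictures are saved under pics/ and viewed, at most 11 in all, crops included, and the job is handed in when it is done.

Besides the shell and the picture viewer there is one more tool, called after "Request:" in YAML: its name, and indented under it one key for each argument. arm_command: Moves the arm, as the interface text tells. Its arguments: {"type":"object","properties":{"rows":{"type":"array","items":{"type":"object","properties":{"offset":{"type":"array","items":{"type":"number"}},"delta_rot":{"type":"array","items":{"type":"number"}},"grip":{"type":"number"}}}},"newtons":{"type":"number"}},"required":["rows"]}

```bash
mkdir -p pics
cat > h.py <<'E'
import numpy as np, cv2
from station import *
from scipy.spatial.transform import Rotation as R
def K(p):
    h,w=p["img"].shape[:2]; f=h/2/np.tan(np.radians(p["vertical_fov"])/2)
    return np.array([[f,0,p["cx"]],[0,f,p["cy"]],[0,0,1.]])
def cloud(p):
    h,w=p["img"].shape[:2]; u,v=np.meshgrid(np.arange(w),np.arange(h))
    n=cv2.undistortPoints(np.stack([u,v],-1).reshape(-1,1,2).astype(np.float64),K(p),np.array(p["distortion"],float)).reshape(h,w,2)
    z=p["range_z"].astype(float); c=np.dstack([n*z[...,None],z])
    T=np.linalg.inv(np.array(p["world_to_cam"])); W=c@T[:3,:3].T+T[:3,3]; W[z<=0]=np.nan
    return W
def proj(p,X):
    T=np.array(p["world_to_cam"]); rv=cv2.Rodrigues(T[:3,:3])[0]
    return cv2.projectPoints(np.atleast_2d(X).astype(float),rv,T[:3,3],K(p),np.array(p["distortion"],float))[0].reshape(-1,2)
def ray(p,uv):
    n=cv2.undistortPoints(np.array(uv,float).reshape(1,1,2),K(p),np.array(p["distortion"],float)).ravel()
    T=np.linalg.inv(np.array(p["world_to_cam"])); return T[:3,3],T[:3,:3]@np.r_[n,1]
E
python3 - <<'E'
from h import *
import pickle
P={}
for n in ["scene","side"]:
    p=capture(n); P[n]=p; cv2.imwrite(f"pics/{n}0.png",p["img"]); W=cloud(p)
    for l in ["cap_center","cap_rim","neck","tray_in","jar_mid","tape_mid","driver_mid","tab_a"]:
        for d in landmark_of(l,p)[:3]:
            u,v=d["xy"][0]*560,d["xy"][1]*420; print(n,l,round(d["score"],2),int(u),int(v),np.round(W[min(int(v),419),min(int(u),559)],3))
pickle.dump(P,open("p0.pkl","wb"))
print(observe())
E
```

```text
scene cap_center 0.92 249 298 [ 0.616 -0.229  0.165]
scene cap_rim 0.76 251 302 [ 0.623 -0.227  0.153]
scene neck 0.63 133 225 [ 0.184 -0.344  0.133]
scene neck 0.57 356 261 [0.621 0.175 0.   ]
scene neck 0.56 190 277 [ 0.418 -0.291  0.086]
scene tray_in 0.74 351 260 [0.609 0.164 0.003]
scene jar_mid 0.96 391 202 [0.552 0.399 0.076]
scene tape_mid 0.95 187 371 [ 0.609 -0.424  0.001]
scene driver_mid 0.59 271 252 [ 0.429 -0.016  0.001]Traceback (most recent call last):
  File "<stdin>", line 7, in <module>
ValueError: it knows: cap_center, cap_rim, driver_mid, jar_mid, neck, plunger_top, tape_mid, tray, tray_in
```

Run:
```python
from h import *
import pickle
P=[]
for n in ["scene","side"]:
    p=capture(n); P.append(p); W=cloud(p)
    if n=="side":
      for l in ["cap_center","cap_rim","neck","tray_in","jar_mid","tape_mid","driver_mid"]:
        for d in landmark_of(l,p)[:3]:
            u,v=d["xy"][0]*560,d["xy"][1]*420; print(n,l,round(d["score"],2),int(u),int(v),np.round(W[min(int(v),419),min(int(u),559)],3))
pickle.dump(P,open("p0.pkl","wb"))
m=np.hstack([P[0]["img"],P[1]["img"]]); cv2.imwrite("pics/both.png",cv2.resize(np.vstack([P[0]["img"],P[1]["img"]]),(400,600),interpolation=cv2.INTER_AREA))
cv2.imwrite("pics/s.png",P[0]["img"]);cv2.imwrite("pics/d.png",P[1]["img"])
```

```text
side cap_center 0.59 387 220 [ 0.592 -0.239  0.162]
side cap_rim 0.69 384 224 [ 0.585 -0.237  0.149]
side neck 0.63 301 321 [ 0.169 -0.362  0.15 ]
side neck 0.45 385 219 [ 0.592 -0.232  0.161]
side tape_mid 0.7 431 289 [ 0.176 -0.666  0.508]
side driver_mid 0.79 297 242 [ 0.427 -0.038  0.027]
```

View pics/scene0.png

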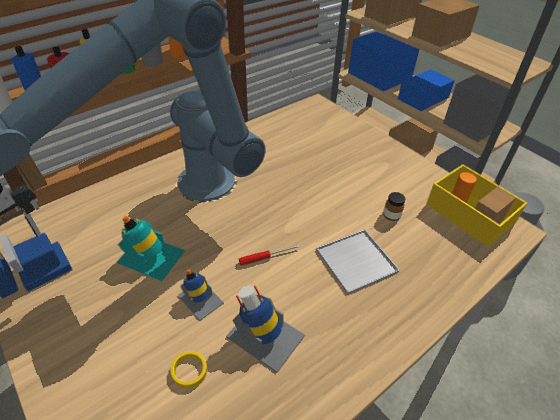

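View pics/d.png

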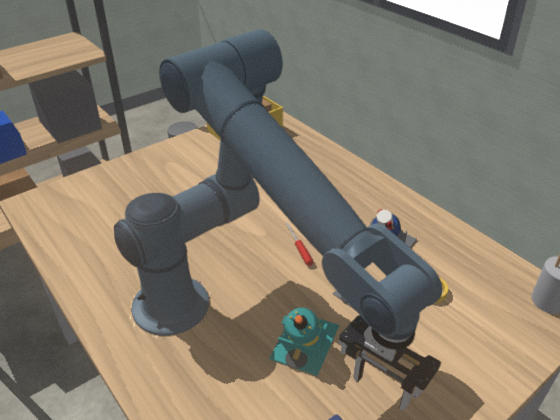

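The candidates in the scene picture are the turquoise can (143,238), a small blue can (196,288) and a large blue can (258,315) with the white cap and red tabs. The large blue one fits: it is not turquoise and it is the larger of the two blue cans. I'll confirm it in a crop and measure it.

Run:
```python
from h import *
import pickle
P=pickle.load(open("p0.pkl","rb")); p=P[0]; W=cloud(p); im=p["img"]
cv2.imwrite("pics/crop.png",cv2.resize(im[270:370,160:310],None,fx=5,fy=5,interpolation=cv2.INTER_CUBIC))
hsv=cv2.cvtColor(im,cv2.COLOR_BGR2HSV); v,u=np.mgrid[:420,:560]
box=(u>225)&(u<285)&(v>275)&(v<350)
red=box&((hsv[...,0]<8)|(hsv[...,0]>172))&(hsv[...,1]>140)&(hsv[...,2]>60)
for a in np.argwhere(red): print(a[::-1],np.round(W[tuple(a)],3),end=";")
wh=box&(hsv[...,1]<50)&(hsv[...,2]>120)&(W[...,2]>0.12)
print("white",wh.sum(),np.round(np.nanmean(W[wh],0),3),np.round(np.nanmin(W[wh],0),3),np.round(np.nanmax(W[wh],0),3))
plate=np.abs(W[...,2])<0.02
b=box&(hsv[...,0]>100)&(hsv[...,0]<130)&(hsv[...,1]>120); print("blue",np.round(np.nanmean(W[b],0),3))
o=observe();print(o["position"],o["ee_rot"],R.from_quat(np.roll(o["ee_rot"],-1)).as_matrix().round(3))
w=capture("wrist");T=np.linalg.inv(w["world_to_cam"]);print(T.round(3),w["vertical_fov"])
```

```text
[254 286] [ 0.594 -0.197  0.162];[255 287] [ 0.6   -0.199  0.166];[256 287] [ 0.507 -0.132 -0.   ];[255 288] [ 0.605 -0.202  0.17 ];[256 288] [ 0.606 -0.2    0.17 ];[256 289] [ 0.609 -0.202  0.17 ];[256 290] [ 0.609 -0.202  0.166];[257 291] [ 0.611 -0.201  0.163];[257 292] [ 0.612 -0.201  0.16 ];[258 293] [ 0.615 -0.201  0.159];[258 294] [ 0.614 -0.2    0.152];[259 295] [ 0.616 -0.198  0.149];[236 296] [ 0.586 -0.247  0.153];[237 296] [ 0.588 -0.245  0.155];[259 296] [ 0.619 -0.201  0.151];[237 297] [ 0.591 -0.247  0.155];[238 297] [ 0.503 -0.194 -0.001];[260 297] [ 0.62  -0.198  0.145];[237 298] [ 0.594 -0.249  0.157];[238 298] [ 0.598 -0.248  0.16 ];[238 299] [ 0.598 -0.249  0.157];[238 300] [ 0.6   -0.25   0.155];[239 300] [ 0.6   -0.247  0.153];[239 301] [ 0.601 -0.248  0.151];[239 302] [ 0.602 -0.249  0.148];[240 302] [ 0.603 -0.247  0.148];[240 303] [ 0.605 -0.249  0.148];[241 304] [ 0.606 -0.246  0.142];[242 304] [ 0.591 -0.235  0.112];[242 306] [ 0.608 -0.245  0.134];[242 307] [ 0.61  -0.247  0.133];[243 307] [ 0.61  -0.244  0.13 ];white 279 [ 0.608 -0.223  0.158] [ 0.576 -0.244  0.133] [ 0.632 -0.205  0.175]
blue [ 0.654 -0.22   0.106]
[ 0.14237422 -0.63421979  0.20547096] [-1.19003337e-05  9.93911528e-01  1.10181099e-01  9.07033139e-06] [[ 0.976  0.219  0.   ]
 [ 0.219 -0.976  0.   ]
 [ 0.    -0.    -1.   ]]
[[ 0.218 -0.938 -0.27   0.221]
 [-0.976 -0.209 -0.061 -0.616]
 [ 0.001  0.277 -0.961  0.385]
 [ 0.     0.     0.     1.   ]] 61.540214715108426
```

View pics/crop.png

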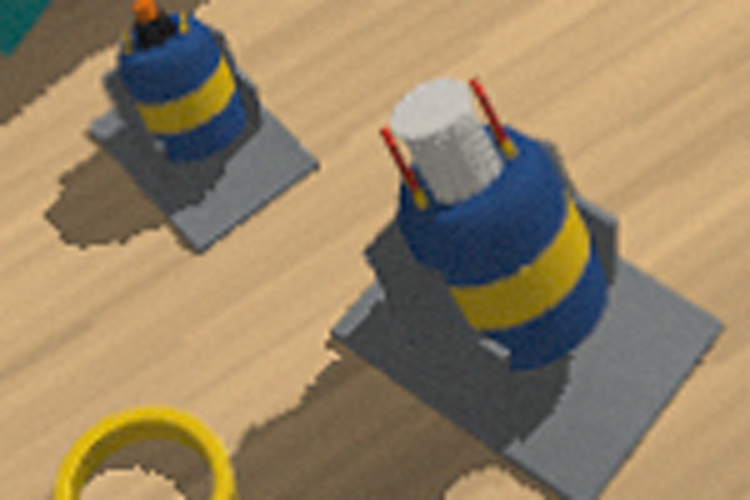

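The crop confirms it: the large blue can carries the white cap with red tabs at crop (398,165) and (492,115), leaning towards the robot. I'll move to a view above it along its axis.

Request:
arm_command:
  rows:
    - {"offset": [0.02,0.02,0.05],"delta_rot": [0,0,0],"grip": 0.094}
    - {"offset": [0.05,0.05,0.09],"delta_rot": [0,0,0],"grip": 0.094}
    - {"offset": [0.09,0.09,0.12],"delta_rot": [0.012,-0.11,-0.05],"grip": 0.094}
    - {"offset": [0.13,0.13,0.12],"delta_rot": [0.025,-0.22,-0.1],"grip": 0.094}
    - {"offset": [0.165,0.165,0.12],"delta_rot": [0.04,-0.34,-0.16],"grip": 0.094}
    - {"offset": [0.2,0.2,0.12],"delta_rot": [0.05,-0.452,-0.216],"grip": 0.094}
    - {"offset": [0.235,0.235,0.12],"delta_rot": [0.05,-0.452,-0.216],"grip": 0.094}
    - {"offset": [0.27,0.27,0.12],"delta_rot": [0.05,-0.452,-0.216],"grip": 0.094}
    - {"offset": [0.305,0.305,0.12],"delta_rot": [0.05,-0.452,-0.216],"grip": 0.094}
    - {"offset": [0.34,0.34,0.12],"delta_rot": [0.05,-0.452,-0.216],"grip": 0.094}

```text
t: 1.9
position: [0.4626, -0.3134, 0.3259]
ee_rot: [0.001, 0.974, 0.0, 0.225]
force: [0.1, 0.0, 0.0]
grip_width: 0.998
grasp_force: 0.0
```

Request:
arm_command:
  rows:
    - {"offset": [0.035,0.035,-0.005],"delta_rot": [0,0,0],"grip": 0.094}
    - {"offset": [0.06,0.07,-0.01],"delta_rot": [0,0,0],"grip": 0.094}
    - {"offset": [0.06,0.074,-0.02],"delta_rot": [0,0,0],"grip": 0.094}
    - {"offset": [0.06,0.074,-0.02],"delta_rot": [0,0,0],"grip": 0.094}

```text
t: 2.3
position: [0.5214, -0.2394, 0.3037]
ee_rot: [-0.001, 0.975, 0.002, 0.224]
force: [0.9, 0.0, 0.3]
grip_width: 1.001
grasp_force: 0.0
```

Run:
```python
from h import *
import pickle
o=observe(); print(o["t"],o["position"],R.from_quat(np.roll(o["ee_rot"],-1)).as_matrix().round(3))
p=capture("wrist"); cv2.imwrite("pics/w1.png",p["img"]); W=cloud(p)
for l in ["cap_center","cap_rim","neck"]:
    for d in landmark_of(l,p)[:2]: print(l,d)
pickle.dump(p,open("w1.pkl","wb"))
```

```text
2.3 [ 0.52135739 -0.23935606  0.30370626] [[ 0.9    0.003  0.436]
 [ 0.003 -1.     0.003]
 [ 0.436 -0.001 -0.9  ]]
cap_center {'xy': [0.4723, 0.4352], 'score': 0.74}
cap_rim {'xy': [0.4712, 0.4281], 'score': 0.77}
```

View pics/w1.png

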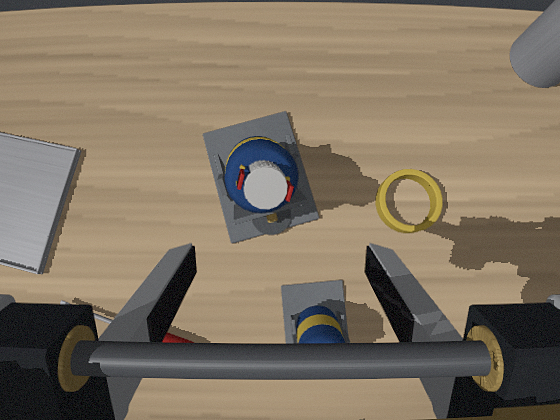

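The wrist picture shows the cap's top disc at (266,187), the red tabs at (242,179) and (290,190), the tape roll at (410,200) and the tray at far left. Next I'll measure the cap's frame.

```bash
cat > fit.py <<'E'
from h import *
import sys
from scipy.optimize import least_squares
def fit(p):
    W=cloud(p); im=p["img"]; hsv=cv2.cvtColor(im,cv2.COLOR_BGR2HSV)
    near=np.linalg.norm(W-np.array([0.605,-0.225,0.155]),axis=2)<0.05
    red=near&((hsv[...,0]<8)|(hsv[...,0]>172))&(hsv[...,1]>130)&(W[...,2]>.115)
    wh=near&(hsv[...,1]<60)&(hsv[...,2]>110)
    yel=near&(hsv[...,0]>20)&(hsv[...,0]<35)&(hsv[...,1]>130)
    n,lab,st,cc=cv2.connectedComponentsWithStats(red.astype(np.uint8))
    for i in np.argsort(-st[1:,4])[:2]+1: print("red",st[i],cc[i].round(1),np.round(np.median(W[lab==i],0),4))
    n,lab,st,cc=cv2.connectedComponentsWithStats(wh.astype(np.uint8)); i=np.argmax(st[1:,4])+1; print("white",st[i],cc[i])
    Q=W[lab==i]
    def pl(A):
        m=A.mean(0); return m,np.linalg.svd(A-m)[2][2]
    m,nv=pl(Q); 
    for _ in range(10):
        d=(Q-m)@nv
        A=Q[np.abs(d)<0.003]; m,nv=pl(A)
    nv*=np.sign(nv[2]); print("top plane",len(A),len(Q),m.round(4),nv.round(3),"lean",np.degrees(np.arccos(nv[2])).round(1),"az",np.degrees(np.arctan2(nv[1],nv[0])).round(1))
    print("rms",np.std((A-m)@nv))
    # circle edge centre
    e1=np.cross(nv,[0,1,0]); e1/=np.linalg.norm(e1); e2=np.cross(nv,e1)
    xy=((A-m)@np.c_[e1,e2]).astype(np.float32); c,r=cv2.minEnclosingCircle(xy); print("circ",c,r,(m+e1*c[0]+e2*c[1]).round(4))
    return W,red,wh,yel
if __name__=="__main__":
    import pickle; fit(pickle.load(open(sys.argv[1],"rb")))
E
python3 fit.py w1.pkl
```

```text
red [285 181   9  21  98] [288.8 191.4] [ 0.5925 -0.2476  0.156 ]
red [237 169   8  21  97] [240.2 178.9] [ 0.6026 -0.1997  0.1672]
white [ 243  160   44   50 1606] [264.51867995 185.5765878 ]
top plane 1439 1606 [ 0.5944 -0.2243  0.1654] [-0.419 -0.121  0.9  ] lean 25.8 az -163.9
rms 0.0007576623384005272
circ (0.0005802931264042854, 0.00017561631102580577) 0.021713271737098694 [ 0.5939 -0.2245  0.1652]
```

```bash
cat > tgt.py <<'E'
from h import *
def frame(z,y):
    z=np.array(z,float);z/=np.linalg.norm(z);y=np.array(y,float);y-=z*(y@z);y/=np.linalg.norm(y);return np.c_[np.cross(y,z),y,z]
def go(pos,F):
    o=observe();C=R.from_quat(np.roll(o["ee_rot"],-1))
    T=R.from_matrix(F)*R.from_rotvec([np.pi,0,0]) # tool z=-z,y=-y
    print("joints",np.round(o["joint_positions"],3),"off",np.round(np.array(pos)-o["position"],4),"rv",np.round((T*C.inv()).as_rotvec(),4))
E
python3 - <<'E'
from tgt import *
F=frame([-0.419,-.121,.9],[.0101,.0479,.0112]); print(F.round(3))
top=np.array([.5942,-.2244,.1653]); go(top+F[:,2]*.05,F)
E
```

```text
[[ 0.885  0.202 -0.419]
 [-0.274  0.954 -0.121]
 [ 0.375  0.222  0.9  ]]
joints [-0.79  -0.258  1.928  0.345  1.163  0.694] off [ 0.0521  0.012  -0.0956] rv [ 0.2301  0.0351 -0.1993]
```

Request:
arm_command:
  rows:
    - {"offset": [0.0,0.0,-0.01],"delta_rot": [0.1,0.015,-0.085],"grip": 0.094}
    - {"offset": [0.018,0.004,-0.04],"delta_rot": [0.2,0.03,-0.17],"grip": 0.094}
    - {"offset": [0.036,0.008,-0.07],"delta_rot": [0.23,0.035,-0.199],"grip": 0.094}
    - {"offset": [0.052,0.012,-0.0955],"delta_rot": [0.23,0.035,-0.199],"grip": 0.094}
    - {"offset": [0.052,0.012,-0.0955],"delta_rot": [0.23,0.035,-0.199],"grip": 0.094}
    - {"offset": [0.052,0.012,-0.0955],"delta_rot": [0.23,0.035,-0.199],"grip": 0.094}

```text
t: 3.1
position: [0.5733, -0.23, 0.2104]
ee_rot: [-0.089, 0.967, -0.122, 0.205]
force: [-0.5, 0.1, 0.0]
grip_width: 1.002
grasp_force: 0.0
```

Run:
```python
from fit import *
from tgt import *
import pickle
p=capture("wrist"); cv2.imwrite("pics/w2.png",p["img"]); pickle.dump(p,open("w2.pkl","wb"))
fit(p)
```

```text
red [311 205  10  34 252] [315.7 221.4] [ 0.5953 -0.2472  0.1554]
red [243 206  10  33 231] [247.3 221.3] [ 0.605  -0.2006  0.1664]
white [ 251  186   61   72 2937] [279.17364658 225.3670412 ]
top plane 2632 2937 [ 0.5947 -0.2238  0.1655] [-0.417 -0.12   0.901] lean 25.7 az -164.0
rms 0.0006656733710348113
circ (0.00046965584624558687, 0.000184333257493563) 0.021752487868070602 [ 0.5943 -0.224   0.1653]
```

View pics/w2.png

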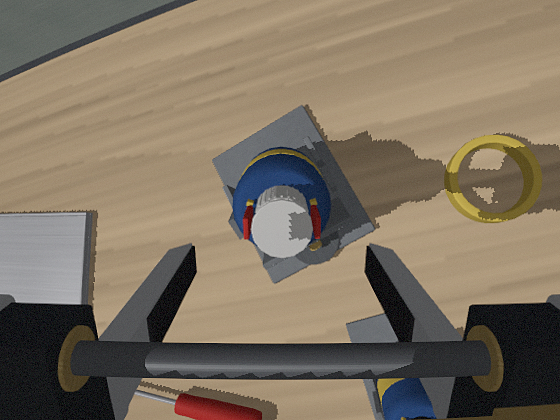

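The cap disc is centred at (282,228) and the tabs are level at (247,221) and (315,221), so the tool is aligned. I'll descend along the axis.

Request:
arm_command:
  rows:
    - {"offset": [0.009,0.0025,-0.019],"delta_rot": [0,0,0],"grip": 0.094}
    - {"offset": [0.018,0.005,-0.038],"delta_rot": [0,0,0],"grip": 0.094}
    - {"offset": [0.026,0.0075,-0.056],"delta_rot": [0,0,0],"grip": 0.094}
    - {"offset": [0.034,0.0098,-0.0725],"delta_rot": [0,0,0],"grip": 0.094}
    - {"offset": [0.034,0.0098,-0.0725],"delta_rot": [0,0,0],"grip": 0.094}
    - {"offset": [0.034,0.0098,-0.0725],"delta_rot": [0,0,0],"grip": 0.094}

```text
t: 3.75
position: [0.608, -0.2202, 0.1394]
ee_rot: [-0.089, 0.967, -0.122, 0.207]
force: [0.3, -0.5, 0.1]
grip_width: 1.004
grasp_force: 0.0
```

Request:
arm_command:
  newtons: 25
  rows:
    - {"offset": [0,0,0],"delta_rot": [0,0,0],"grip": 0.06}
    - {"offset": [0,0,0],"delta_rot": [0,0,0],"grip": 0.06}
    - {"offset": [0,0,0],"delta_rot": [0,0,0],"grip": 0.052}
    - {"offset": [0,0,0],"delta_rot": [0,0,0],"grip": 0.044}
    - {"offset": [0,0,0],"delta_rot": [0,0,0],"grip": 0.036}
    - {"offset": [0,0,0],"delta_rot": [0,0,0],"grip": 0.036}
    - {"offset": [0,0,0],"delta_rot": [0,0,0],"grip": 0.036}

```text
t: 4.45
position: [0.6075, -0.2202, 0.1375]
ee_rot: [-0.088, 0.967, -0.122, 0.205]
force: [-3.4, -1.3, 2.0]
grip_width: 0.455
grasp_force: 25.0
```

Run:
```python
from tgt import *
p=capture("wrist"); cv2.imwrite("pics/w3.png",p["img"]); o=observe(); print(o)
C=R.from_quat(np.roll(o["ee_rot"],-1)).as_matrix(); print(C.round(3), "axis*0.12", (-C[:,2]*.12).round(4))
```

```text
{'t': 4.5, 'joint_positions': array([-0.68329037,  0.12638807,  1.88074459,  0.46635448,  0.91987772,
        0.8922372 ]), 'joint_vel': array([-0.00347862,  0.00070841, -0.0002197 ,  0.00669155,  0.00157303,
       -0.00021504]), 'effort': array([ 3.06322530e+00, -3.39397609e+01, -2.86141044e+01,  1.62639063e+00,
        3.59012367e-03, -1.39118062e-02]), 'position': array([ 0.60748598, -0.22020371,  0.13751473]), 'ee_rot': array([-0.08806933,  0.96705714, -0.12180755,  0.20544392]), 'force': array([-2.46760337, -3.43877771,  0.41305357]), 'torque': array([-0.6373539 ,  0.65838971, -0.17430949]), 'grasp_force': 24.997476115822792, 'grip_width': 0.4491707460162945}
[[ 0.886 -0.199  0.419]
 [-0.272 -0.955  0.12 ]
 [ 0.376 -0.22  -0.9  ]] axis*0.12 [-0.0503 -0.0144  0.108 ]
```

View pics/w3.png

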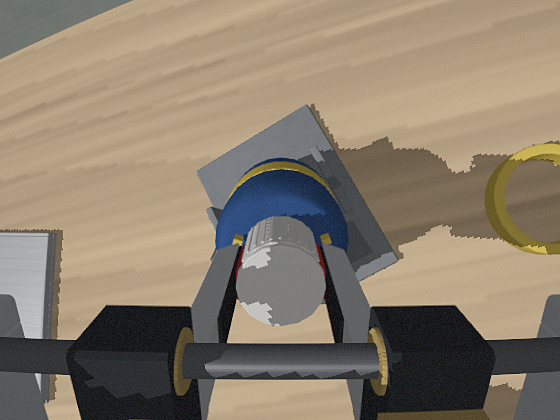

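The opening is 42 mm, so both tabs are fully squeezed, and the fingertips sit above the yellow posts at (237,240) and (327,240). I'll turn about the cap axis.

Request:
arm_command:
  newtons: 30
  rows:
    - {"offset": [0,0,0],"delta_rot": [0,0,0],"grip": 0.036}
    - {"offset": [0,0,0],"delta_rot": [-0.042,-0.012,0.09],"grip": 0.036}
    - {"offset": [0,0,0],"delta_rot": [-0.084,-0.024,0.18],"grip": 0.036}
    - {"offset": [0,0,0],"delta_rot": [-0.126,-0.036,0.27],"grip": 0.036}
    - {"offset": [0,0,0],"delta_rot": [-0.168,-0.048,0.36],"grip": 0.036}
    - {"offset": [0,0,0],"delta_rot": [-0.21,-0.06,0.45],"grip": 0.036}

```text
t: 5.1
position: [0.608, -0.22, 0.1378]
ee_rot: [-0.034, 0.967, 0.123, 0.221]
force: [-0.7, -3.1, -0.0]
grip_width: 0.45
grasp_force: 30.0
```

Request:
arm_command:
  rows:
    - {"offset": [0,0,0],"delta_rot": [-0.042,-0.012,0.09],"grip": 0.036}
    - {"offset": [0,0,0],"delta_rot": [-0.084,-0.024,0.18],"grip": 0.036}
    - {"offset": [0,0,0],"delta_rot": [-0.126,-0.036,0.27],"grip": 0.036}
    - {"offset": [0,0,0],"delta_rot": [-0.168,-0.048,0.36],"grip": 0.036}
    - {"offset": [0,0,0],"delta_rot": [-0.196,-0.056,0.42],"grip": 0.036}
    - {"offset": [0,0,0],"delta_rot": [-0.196,-0.056,0.42],"grip": 0.036}
    - {"offset": [0,0,0],"delta_rot": [-0.196,-0.056,0.42],"grip": 0.036}
    - {"offset": [0,0,0],"delta_rot": [-0.196,-0.056,0.42],"grip": 0.036}

```text
t: 5.9
position: [0.6079, -0.2194, 0.1378]
ee_rot: [0.017, 0.913, 0.341, 0.222]
force: [-2.1, -2.2, 3.1]
grip_width: 0.448
grasp_force: 30.0
```

Run:
```python
from tgt import *
p=capture("wrist"); cv2.imwrite("pics/w4.png",p["img"]); o=observe(); print(o)
C=R.from_quat(np.roll(o["ee_rot"],-1)).as_matrix(); print(C.round(3))
```

```text
{'t': 5.95, 'joint_positions': array([-0.68138119,  0.12622282,  1.88007214,  0.46487157,  0.92030221,
       -0.07061207]), 'joint_vel': array([-7.44604968e-04, -1.50220135e-03, -1.57327104e-04,  3.75294854e-05,
       -2.28393590e-04, -2.61324118e-03]), 'effort': array([  1.29037052, -32.57462382, -27.62170315,   0.9695809 ,
        -0.09545964,   0.04340015]), 'position': array([ 0.60790923, -0.2193852 ,  0.13783752]), 'ee_rot': array([0.01727349, 0.9131169 , 0.34120784, 0.22247778]), 'force': array([-1.482977  , -1.94550434,  2.70440904]), 'torque': array([-0.21950862,  0.10652278, -0.0513322 ]), 'grasp_force': 30.009770393371582, 'grip_width': 0.4535090648764166}
[[ 0.668  0.615  0.418]
 [ 0.631 -0.767  0.12 ]
 [ 0.395  0.183 -0.9  ]]
```

View pics/w4.png

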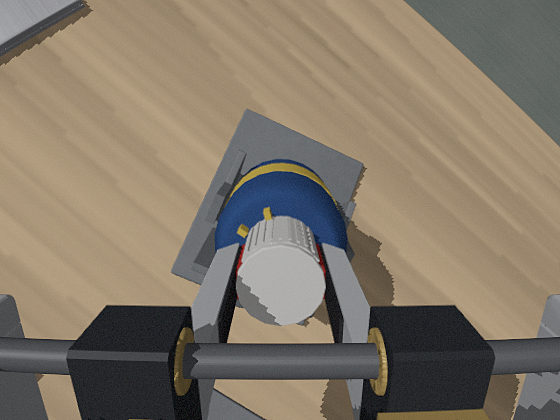

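The cap turned with the fingers by about 55°. The posts now show at (243,230) and (268,213), while the tabs are still between the fingers. I'll lift along the axis.

Request:
arm_command:
  rows:
    - {"offset": [-0.0034,-0.001,0.0072],"delta_rot": [0,0,0],"grip": 0.036}
    - {"offset": [-0.0084,-0.0024,0.018],"delta_rot": [0,0,0],"grip": 0.036}
    - {"offset": [-0.0134,-0.0038,0.0288],"delta_rot": [0,0,0],"grip": 0.036}
    - {"offset": [-0.0184,-0.0053,0.0396],"delta_rot": [0,0,0],"grip": 0.036}
    - {"offset": [-0.0251,-0.0072,0.054],"delta_rot": [0,0,0],"grip": 0.036}
    - {"offset": [-0.0335,-0.0096,0.072],"delta_rot": [0,0,0],"grip": 0.036}
    - {"offset": [-0.0335,-0.0096,0.09],"delta_rot": [0,0,0],"grip": 0.036}
    - {"offset": [-0.0335,-0.0096,0.09],"delta_rot": [0,0,0],"grip": 0.036}

```text
t: 6.75
position: [0.5751, -0.23, 0.2317]
ee_rot: [0.02, 0.913, 0.342, 0.224]
force: [0.1, -0.8, -0.9]
grip_width: 0.45
grasp_force: 30.0
```

Run:
```python
from tgt import *
import pickle
o=observe(); print(o["position"],o["force"],o["grip_width"])
C=R.from_quat(np.roll(o["ee_rot"],-1)).as_matrix()
# tool-down orientations
for y in [[0.6,-.77,0],[0,-1,0]]:
    go(o["position"],frame([0,0,1],-np.array(y)))
p=capture("wrist");pickle.dump(p,open("w5.pkl","wb"))
s=pickle.load(open("p0.pkl","rb"))[0]; W=cloud(s)
# tray: grey pts near
m=(np.abs(W[...,0]-.61)<.15)&(np.abs(W[...,1]-.17)<.15)&(W[...,2]>-.01)&(W[...,2]<.03)
hsv=cv2.cvtColor(s["img"],cv2.COLOR_BGR2HSV); m&=(hsv[...,1]<50)
r=cv2.minAreaRect(W[m][:,:2].astype(np.float32)); print("tray",r,np.median(W[m],0))
for l in ["tray_in"]:
    for d in landmark_of(l,p)[:2]: print(d)
sc=capture("scene"); cv2.imwrite("pics/s5.png",sc["img"])
o_,d_=ray(s,[.5,.5])
for d in landmark_of("tray_in",sc)[:1]:
    c,dd=ray(sc,[d["xy"][0]*560,d["xy"][1]*420]); print(c-dd*c[2]/dd[2])
```

```text
[ 0.57506725 -0.23003357  0.23170148] [ 0.1014257  -0.7729114  -0.91308219] 0.44977110864098246
joints [-0.737 -0.043  1.872  0.429  1.097 -0.04 ] off [0. 0. 0.] rv [-0.109   0.4399 -0.0538]
joints [-0.737 -0.043  1.872  0.429  1.097 -0.04 ] off [0. 0. 0.] rv [ 0.0407  0.4611 -0.7042]
tray ((0.5964329242706299, 0.14728882908821106), (0.28054365515708923, 0.2247164398431778), 77.16136932373047) [0.62259678 0.17541408 0.00261078]
{'xy': [0.0168, 0.0362], 'score': 0.83}
[0.62416028 0.17495657 0.        ]
```

View pics/s5.png

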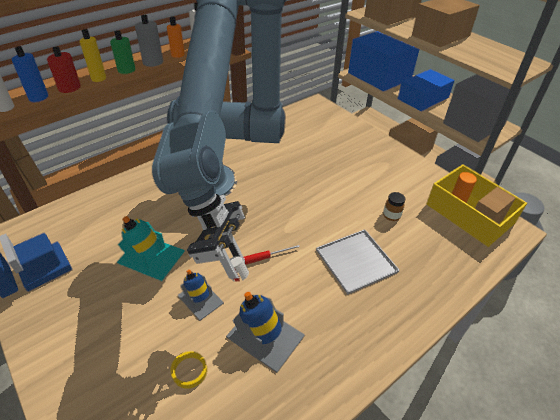

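The cap is off: it is in the gripper at (238,268), and the orange plunger is uncovered at (248,298). I'll carry the cap upright to the tray centre, about (0.623, 0.175).

Request:
arm_command:
  rows:
    - {"offset": [-0.005,0.02,0.02],"delta_rot": [-0.02,0.08,-0.01],"grip": 0.036}
    - {"offset": [0.0,0.05,0.03],"delta_rot": [-0.04,0.16,-0.02],"grip": 0.036}
    - {"offset": [0.006,0.09,0.03],"delta_rot": [-0.065,0.26,-0.03],"grip": 0.036}
    - {"offset": [0.012,0.13,0.02],"delta_rot": [-0.09,0.36,-0.045],"grip": 0.036}
    - {"offset": [0.018,0.17,0.0],"delta_rot": [-0.109,0.44,-0.054],"grip": 0.036}
    - {"offset": [0.024,0.21,-0.02],"delta_rot": [-0.109,0.44,-0.054],"grip": 0.036}
    - {"offset": [0.03,0.25,-0.04],"delta_rot": [-0.109,0.44,-0.054],"grip": 0.036}
    - {"offset": [0.036,0.29,-0.06],"delta_rot": [-0.109,0.44,-0.054],"grip": 0.036}
    - {"offset": [0.042,0.33,-0.08],"delta_rot": [-0.109,0.44,-0.054],"grip": 0.036}
    - {"offset": [0.048,0.37,-0.1],"delta_rot": [-0.109,0.44,-0.054],"grip": 0.036}

```text
t: 7.95
position: [0.6213, 0.1431, 0.1251]
ee_rot: [-0.003, 0.946, 0.324, -0.003]
force: [0.3, -0.0, -0.2]
grip_width: 0.447
grasp_force: 30.0
```

Request:
arm_command:
  rows:
    - {"offset": [0,0.033,-0.01],"delta_rot": [0,0,0],"grip": 0.036}
    - {"offset": [0,0.035,-0.03],"delta_rot": [0,0,0],"grip": 0.036}
    - {"offset": [0,0.035,-0.05],"delta_rot": [0,0,0],"grip": 0.036}
    - {"offset": [0,0.035,-0.05],"delta_rot": [0,0,0],"grip": 0.036}
    - {"offset": [0,0.035,-0.05],"delta_rot": [0,0,0],"grip": 0.036}

```text
t: 8.45
position: [0.6215, 0.1762, 0.0766]
ee_rot: [-0.003, 0.946, 0.324, -0.003]
force: [0.7, -0.6, -0.3]
grip_width: 0.447
grasp_force: 30.0
```

Run:
```python
from tgt import *
o=observe(); print(o["position"],o["force"],o["grip_width"],o["grasp_force"],o["joint_positions"])
C=R.from_quat(np.roll(o["ee_rot"],-1)).as_matrix();print(C.round(3))
p=capture("wrist");W=cloud(p);cv2.imwrite("pics/w6.png",p["img"])
hsv=cv2.cvtColor(p["img"],cv2.COLOR_BGR2HSV)
d=np.linalg.norm(W[...,:2]-o["position"][:2],axis=2)
m=(d>.04)&(d<.075)&(W[...,2]<.01)&(W[...,2]>-.01); print("floor z",np.median(W[m][:,2]),m.sum())
m=(d<.025)&(hsv[...,1]<60)&(W[...,2]>o["position"][2]+.02)&(W[...,2]<o["position"][2]+.04); print("cap top z",np.median(W[m][:,2]),m.sum(),np.median(W[m],0))
A=W[m];A=A[np.abs(A[:,2]-np.median(A[:,2]))<.004]; print(np.linalg.svd(A-A.mean(0),full_matrices=False)[2][2])
```

```text
[0.62148062 0.17621192 0.07655517] [ 0.7191613  -0.61577388 -0.33935981] 0.44747512576981335 30.000799745321274 [0.09904671 0.37672569 1.64461214 0.00511449 1.12664848 1.00770113]
[[ 0.79   0.613 -0.007]
 [ 0.613 -0.79   0.004]
 [-0.003 -0.007 -1.   ]]
floor z 0.004722964758224896 15448
cap top z 0.10765302022851092 6542 [0.62397021 0.17810944 0.10765302]
[0.01461217 0.00365711 0.99988655]
```

View pics/w6.png

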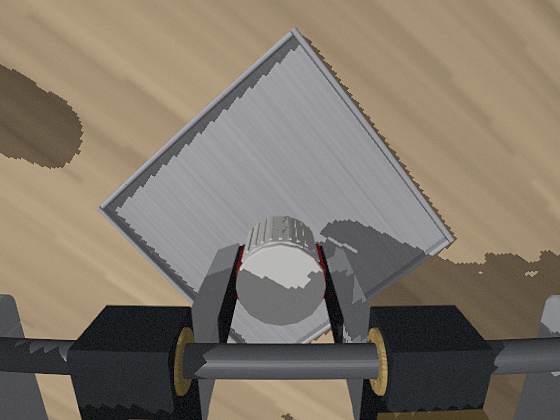

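The cap hangs upright over the tray, top disc at (280,282), and its rim is about 60 mm above the floor. I'll lower it gently.

Request:
arm_command:
  rows:
    - {"offset": [0,0,-0.015],"delta_rot": [0,0,0],"grip": 0.036}
    - {"offset": [0,0,-0.03],"delta_rot": [0,0,0],"grip": 0.036}
    - {"offset": [0,0,-0.042],"delta_rot": [0,0,0],"grip": 0.036}
    - {"offset": [0,0,-0.05],"delta_rot": [0,0,0],"grip": 0.036}
    - {"offset": [0,0,-0.055],"delta_rot": [0,0,0],"grip": 0.036}
    - {"offset": [0,0,-0.057],"delta_rot": [0,0,0],"grip": 0.036}
    - {"offset": [0,0,-0.057],"delta_rot": [0,0,0],"grip": 0.036}
    - {"offset": [0,0,-0.057],"delta_rot": [0,0,0],"grip": 0.036}

```text
t: 9.3
position: [0.6227, 0.1763, 0.021]
ee_rot: [-0.003, 0.946, 0.324, -0.001]
force: [0.2, -0.8, -1.0]
grip_width: 0.45
grasp_force: 30.0
```

Request:
arm_command:
  rows:
    - {"offset": [0,0,-0.001],"delta_rot": [0,0,0],"grip": 0.036}
    - {"offset": [0,0,-0.002],"delta_rot": [0,0,0],"grip": 0.036}
    - {"offset": [0,0,-0.002],"delta_rot": [0,0,0],"grip": 0.036}
    - {"offset": [0,0,-0.002],"delta_rot": [0,0,0],"grip": 0.036}

```text
t: 9.7
position: [0.6222, 0.1763, 0.0185]
ee_rot: [-0.003, 0.946, 0.324, -0.002]
force: [-0.4, 0.4, -1.0]
grip_width: 0.45
grasp_force: 30.0
```

Request:
arm_command:
  rows:
    - {"offset": [0,0,-0.001],"delta_rot": [0,0,0],"grip": 0.036}
    - {"offset": [0,0,-0.001],"delta_rot": [0,0,0],"grip": 0.036}
    - {"offset": [0,0,-0.001],"delta_rot": [0,0,0],"grip": 0.036}

```text
t: 10.0
position: [0.6223, 0.1763, 0.0176]
ee_rot: [-0.003, 0.946, 0.324, -0.001]
force: [0.0, 0.9, 0.6]
grip_width: 0.447
grasp_force: 30.0
```

Request:
arm_command:
  rows:
    - {"offset": [0,0,-0.001],"delta_rot": [0,0,0],"grip": 0.036}
    - {"offset": [0,0,-0.001],"delta_rot": [0,0,0],"grip": 0.036}
    - {"offset": [0,0,-0.001],"delta_rot": [0,0,0],"grip": 0.036}

```text
t: 10.3
position: [0.6224, 0.1764, 0.0175]
ee_rot: [-0.003, 0.946, 0.324, -0.002]
force: [-2.1, -0.5, 4.4]
grip_width: 0.45
grasp_force: 30.0
```

The cap is touching the floor (4 N up). I'll open the fingers and retreat straight up.

Request:
arm_command:
  newtons: 10
  rows:
    - {"offset": [0,0,0],"delta_rot": [0,0,0],"grip": 0.046}
    - {"offset": [0,0,0],"delta_rot": [0,0,0],"grip": 0.052}
    - {"offset": [0,0,0],"delta_rot": [0,0,0],"grip": 0.06}
    - {"offset": [0,0,0],"delta_rot": [0,0,0],"grip": 0.075}
    - {"offset": [0,0,0],"delta_rot": [0,0,0],"grip": 0.085}
    - {"offset": [0,0,0],"delta_rot": [0,0,0],"grip": 0.085}
    - {"offset": [0,0,0],"delta_rot": [0,0,0],"grip": 0.085}

```text
t: 11.0
position: [0.622, 0.1763, 0.0161]
ee_rot: [-0.003, 0.946, 0.324, -0.002]
force: [-0.1, 0.2, -0.4]
grip_width: 0.898
grasp_force: 0.0
```

Request:
arm_command:
  rows:
    - {"offset": [0,0,0.01],"delta_rot": [0,0,0],"grip": 0.085}
    - {"offset": [0,0,0.03],"delta_rot": [0,0,0],"grip": 0.085}
    - {"offset": [0,0,0.06],"delta_rot": [0,0,0],"grip": 0.085}
    - {"offset": [0,0,0.1],"delta_rot": [0,0,0],"grip": 0.085}
    - {"offset": [0,0,0.14],"delta_rot": [0,0,0],"grip": 0.06}
    - {"offset": [0,0,0.18],"delta_rot": [0,0,0],"grip": 0.03}
    - {"offset": [0,0,0.2],"delta_rot": [0,0,0],"grip": 0.0}

```text
t: 11.7
position: [0.6239, 0.1766, 0.2222]
ee_rot: [-0.002, 0.946, 0.324, 0.002]
force: [-0.6, -0.6, -0.2]
grip_width: 0.684
grasp_force: 0.0
```

Run:
```python
from tgt import *
o=observe(); print(o["t"],o["position"],o["grip_width"])
p=capture("wrist");W=cloud(p);hsv=cv2.cvtColor(p["img"],cv2.COLOR_BGR2HSV)
d=np.linalg.norm(W[...,:2]-[.622,.176],axis=2)
m=(d<.03)&(W[...,2]>.04)&(W[...,2]<.06); A=W[m];print("cap",m.sum(),np.median(A,0),np.linalg.svd(A-A.mean(0),full_matrices=False)[2][2])
s=capture("scene");W=cloud(s);hsv=cv2.cvtColor(s["img"],cv2.COLOR_BGR2HSV);v,u=np.mgrid[:420,:560]
m=(hsv[...,0]>4)&(hsv[...,0]<15)&(hsv[...,1]>180)&(u>235)&(u<265)&(v>285)&(v<310)
print("plunger px",m.sum(),np.median(W[m],0))
for dd in landmark_of("plunger_top",s)[:3]: print(dd,proj(s,[.5943+.418*.008,-.224+.12*.008,.1653-.9*.008]))
F=frame([-0.418,-.1205,.9],[.202,.954,.222])
top=np.array([.5943,-.224,.1653])-F[:,2]*.008; print("plunger top est",top)
go(top+F[:,2]*.05,F); R2=R.from_rotvec(F[:,2]*.963).as_matrix()@F; go(top+F[:,2]*.05,R2)
```

```text
11.7 [0.62392401 0.17655    0.22221273] 0.6843477525605854
cap 1490 [0.62352743 0.17674198 0.04855268] [0.02779466 0.025895   0.99927819]
plunger px 51 [nan nan nan]
{'xy': [0.4363, 0.6907], 'score': 0.59} [[246.48550776 293.15705679]]
{'xy': [0.2236, 0.5171], 'score': 0.52} [[246.48550776 293.15705679]]
plunger top est [ 0.59764526 -0.22303564  0.15809728]
joints [0.099 0.229 1.553 0.005 1.36  1.009] off [-0.0463 -0.4055 -0.0155] rv [ 0.3089 -0.3436 -0.8985]
joints [0.099 0.229 1.553 0.005 1.36  1.009] off [-0.0463 -0.4055 -0.0155] rv [ 0.1096 -0.4365  0.0475]
```

The cap stands upright in the tray. I'll go back over the plunger with the fingers shut.

Request:
arm_command:
  newtons: 20
  rows:
    - {"offset": [-0.005,-0.035,0.02],"delta_rot": [0,0,0],"grip": 0.0}
    - {"offset": [-0.01,-0.075,0.035],"delta_rot": [0.01,-0.04,0.005],"grip": 0.0}
    - {"offset": [-0.02,-0.115,0.04],"delta_rot": [0.03,-0.12,0.013],"grip": 0.0}
    - {"offset": [-0.028,-0.155,0.04],"delta_rot": [0.05,-0.2,0.02],"grip": 0.0}
    - {"offset": [-0.036,-0.195,0.04],"delta_rot": [0.07,-0.28,0.03],"grip": 0.0}
    - {"offset": [-0.046,-0.235,0.04],"delta_rot": [0.09,-0.36,0.04],"grip": 0.0}
    - {"offset": [-0.056,-0.275,0.04],"delta_rot": [0.1096,-0.4365,0.0475],"grip": 0.0}
    - {"offset": [-0.056,-0.315,0.035],"delta_rot": [0.1096,-0.4365,0.0475],"grip": 0.0}
    - {"offset": [-0.056,-0.355,0.025],"delta_rot": [0.1096,-0.4365,0.0475],"grip": 0.0}
    - {"offset": [-0.052,-0.39,0.005],"delta_rot": [0.1096,-0.4365,0.0475],"grip": 0.0}

```text
t: 12.85
position: [0.5694, -0.2158, 0.2203]
ee_rot: [0.016, 0.915, 0.338, 0.221]
force: [0.5, 0.2, 0.8]
grip_width: 0.005
grasp_force: 0.0
```

Request:
arm_command:
  rows:
    - {"offset": [0.0057,-0.0155,-0.0205],"delta_rot": [0,0,0],"grip": 0.0}
    - {"offset": [0.0057,-0.0155,-0.0205],"delta_rot": [0,0,0],"grip": 0.0}
    - {"offset": [0.0057,-0.0155,-0.0205],"delta_rot": [0,0,0],"grip": 0.0}
    - {"offset": [0.0057,-0.0155,-0.0205],"delta_rot": [0,0,0],"grip": 0.0}

```text
t: 13.25
position: [0.5759, -0.2282, 0.2012]
ee_rot: [0.016, 0.914, 0.339, 0.221]
force: [0.0, 0.6, 0.3]
grip_width: 0.003
grasp_force: 0.0
```

Run:
```python
from tgt import *
o=observe(); print(o["t"],o["position"],o["grip_width"],o["force"],o["joint_positions"])
C=R.from_quat(np.roll(o["ee_rot"],-1)).as_matrix();print(C.round(3))
p=capture("wrist");W=cloud(p);hsv=cv2.cvtColor(p["img"],cv2.COLOR_BGR2HSV);cv2.imwrite("pics/w7.png",p["img"])
m=(hsv[...,0]>4)&(hsv[...,0]<17)&(hsv[...,1]>180)&(np.linalg.norm(W-[.5976,-.223,.158],axis=2)<.03)
A=W[m];print(m.sum(),A.mean(0),A.min(0),A.max(0)) if m.sum() else 0
for d in landmark_of("plunger_top",p)[:2]: print(d["score"],d["xy"][0]*560,d["xy"][1]*420)
print(proj(p,[.5976,-.223,.158]),proj(p,o["position"]))
```

```text
13.25 [ 0.57591834 -0.22821595  0.20123592] 0.003333040142990532 [0.04616336 0.61019329 0.31824916] [-0.73229952 -0.00736193  1.89374989  0.43635932  1.05126411 -0.05221782]
[[ 0.672  0.613  0.415]
 [ 0.627 -0.769  0.121]
 [ 0.393  0.179 -0.902]]
190 [ 0.60097432 -0.22208474  0.1554022 ] [ 0.59034456 -0.23237613  0.1404644 ] [ 0.61454139 -0.21321664  0.16133186]
0.75 283.192 227.304
[[282.42035738 228.7958005 ]] [[280.27109721 259.51038738]]
```

View pics/w7.png

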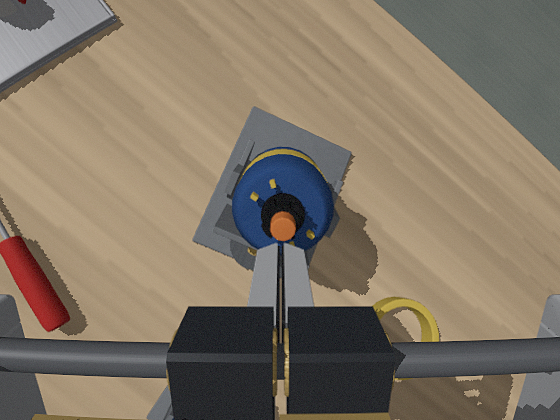

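The fingers point at the plunger top, (283,226) in the image, which matches the estimate. I'll approach, then press slowly.

Request:
arm_command:
  rows:
    - {"offset": [0.0063,0.0018,-0.0135],"delta_rot": [0,0,0],"grip": 0.0}
    - {"offset": [0.0125,0.0036,-0.027],"delta_rot": [0,0,0],"grip": 0.0}
    - {"offset": [0.0176,0.005,-0.0378],"delta_rot": [0,0,0],"grip": 0.0}
    - {"offset": [0.0193,0.0055,-0.0414],"delta_rot": [0,0,0],"grip": 0.0}
    - {"offset": [0.021,0.006,-0.045],"delta_rot": [0,0,0],"grip": 0.0}
    - {"offset": [0.021,0.006,-0.045],"delta_rot": [0,0,0],"grip": 0.0}

```text
t: 13.95
position: [0.5966, -0.2228, 0.1555]
ee_rot: [0.015, 0.915, 0.339, 0.22]
force: [-3.6, 1.2, 3.6]
grip_width: 0.003
grasp_force: 2.3
```

Request:
arm_command:
  rows:
    - {"offset": [0.0008,0.0002,-0.0018],"delta_rot": [0,0,0],"grip": 0.0}
    - {"offset": [0.0017,0.0005,-0.0036],"delta_rot": [0,0,0],"grip": 0.0}
    - {"offset": [0.0017,0.0005,-0.0036],"delta_rot": [0,0,0],"grip": 0.0}

```text
t: 14.25
position: [0.5987, -0.2229, 0.1529]
ee_rot: [0.016, 0.914, 0.339, 0.221]
force: [-5.0, -0.1, 4.3]
grip_width: 0.002
grasp_force: 3.1
```

Request:
arm_command:
  rows:
    - {"offset": [0.0008,0.0002,-0.0018],"delta_rot": [0,0,0],"grip": 0.0}
    - {"offset": [0.0017,0.0005,-0.0036],"delta_rot": [0,0,0],"grip": 0.0}
    - {"offset": [0.0017,0.0005,-0.0036],"delta_rot": [0,0,0],"grip": 0.0}

```text
t: 14.55
position: [0.6004, -0.2225, 0.1495]
ee_rot: [0.016, 0.914, 0.339, 0.221]
force: [-6.5, 1.5, 5.2]
grip_width: 0.002
grasp_force: 4.1
```

Request:
arm_command:
  rows:
    - {"offset": [0.0004,0.0001,-0.0009],"delta_rot": [0,0,0],"grip": 0.0}
    - {"offset": [0.0008,0.0002,-0.0018],"delta_rot": [0,0,0],"grip": 0.0}
    - {"offset": [0.0008,0.0002,-0.0018],"delta_rot": [0,0,0],"grip": 0.0}

```text
t: 14.85
position: [0.601, -0.2224, 0.1484]
ee_rot: [0.016, 0.914, 0.339, 0.221]
force: [-10.0, 2.3, 10.2]
grip_width: 0.006
grasp_force: 6.3
```

Request:
arm_command:
  rows:
    - {"offset": [0.0004,0.0001,-0.0009],"delta_rot": [0,0,0],"grip": 0.0}
    - {"offset": [0.0006,0.0002,-0.0013],"delta_rot": [0,0,0],"grip": 0.0}
    - {"offset": [0.0006,0.0002,-0.0013],"delta_rot": [0,0,0],"grip": 0.0}

```text
t: 15.15
position: [0.6012, -0.2224, 0.1483]
ee_rot: [0.016, 0.914, 0.34, 0.22]
force: [-18.2, 2.9, 19.3]
grip_width: 0.003
grasp_force: 11.9
```

The stop is reached: position stalled and force rising to 27 N. I'll retreat along the axis.

Request:
arm_command:
  rows:
    - {"offset": [-0.0021,-0.0006,0.0045],"delta_rot": [0,0,0],"grip": 0.0}
    - {"offset": [-0.0063,-0.0018,0.0135],"delta_rot": [0,0,0],"grip": 0.0}
    - {"offset": [-0.0125,-0.0036,0.027],"delta_rot": [0,0,0],"grip": 0.0}
    - {"offset": [-0.021,-0.006,0.045],"delta_rot": [0,0,0],"grip": 0.0}
    - {"offset": [-0.0335,-0.0096,0.072],"delta_rot": [0,0,0],"grip": 0.0}
    - {"offset": [-0.05,-0.0145,0.108],"delta_rot": [0,0,0],"grip": 0.0}
    - {"offset": [-0.05,-0.0145,0.108],"delta_rot": [0,0,0],"grip": 0.0}
    - {"offset": [-0.05,-0.0145,0.108],"delta_rot": [0,0,0],"grip": 0.0}

```text
t: 15.95
position: [0.5518, -0.237, 0.2551]
ee_rot: [0.018, 0.914, 0.338, 0.221]
force: [0.8, 0.8, -1.3]
grip_width: 0.005
grasp_force: 0.0
```

Run:
```python
from tgt import *
o=observe(); print(o["t"],o["position"],o["force"])
p=capture("wrist");W=cloud(p);hsv=cv2.cvtColor(p["img"],cv2.COLOR_BGR2HSV)
m=(hsv[...,0]>4)&(hsv[...,0]<17)&(hsv[...,1]>180)&(np.linalg.norm(W-[.5976,-.223,.158],axis=2)<.03)
z=np.array([-.418,-.1205,.9]);h=(W[m]-[.5943,-.224,.1653])@z; print("plunger top above shoulder mm",44+1000*np.percentile(h,[50,80,95]))
s=capture("scene");cv2.imwrite("pics/end.png",s["img"][200:400,150:430])
```

```text
15.95 [ 0.55181938 -0.23700875  0.25507502] [ 0.75672319  0.77542614 -1.32512711]
plunger top above shoulder mm [35.45973954 36.54687081 36.96105004]
```

View pics/end.png

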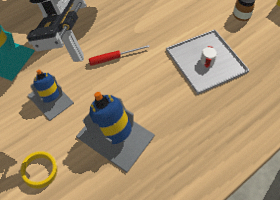

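The cap stands upright in the tray at crop (208,57), and the plunger is back up at 36 mm, crop (99,98). The jar, tape roll and screwdriver look unmoved and the arm is clear, so I'm handing in.

```bash
python3 -c "
from station import *
print(hand_in())"
```

```text
the job is handed in; nothing more can be done
None
```

I handed the job in at about 16 s. The cap was squeezed, turned about 55°, lifted off and stands upright in the tray; the plunger was pressed to its stop and is back up. The jar, tape roll and screwdriver look unmoved, and no verdict came back.

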